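# Try the bread case's lid, free its bolt if caught, hold it open

### The job

Two lidded display cases stand on the buffet; work on the one with the bread rolls in it and leave the other and the tableware alone. Before touching its bolt, tug the lid gently up by its wooden grip to learn whether the bolt has caught it; if it is caught, do not wrench it but let go and slide the bolt fully out, then come back to the lid. Raise the lid by the grip to well past 45 degrees and finish while still gripping it there, holding it still for the guest.

Things in the scene. Friction and masses are not known exactly. Their poses are not given: they have to be found in the camera images.
- bread_case: Fixed wooden case, bread rolls inside; 200 deep (x), 240 wide (y), 85 high, under a clear lid 6 thick. Either case may be the left one; they differ only in contents. Origin: centre of its underside, on the table. x points from its front (grip and bolt, robot's side) to its back, y to its left (seen from the robot), z up. The lid hinges about the line along y at x = 100, z = 85 mm. Nothing rises over 47 above the rim.
- bread_grip (a point): Wooden tongue 22 wide (y), 14 thick, 52 long, out from the bread lid's front edge. This point: 35 mm out, mid-width, mid-thickness; at case point (-135, -85, 88) mm when shut; turns with the lid, 235 from the hinge. Pinch its sides from above (close along case y); it can pivot between fingers. 
- bread_lid: Lid of the bread case with its grip and, on its front edge at case y -12 to 45, a steel box (strike) 30 deep that hides the bolt's end. Origin: on the hinge line, mid-width; axes as the case's when shut.
- bread_lid_angle (a joint): Lid angle of the bread case, rad: 0 shut, grows as the front rises, stop at 1.35. Weighs 0.33 to 0.6 kg; falls shut when let go. If caught by the bolt it rises about 0.03 rad (7 mm at the grip), then stops hard; else it rises freely.
- bread_slide (a joint): Slide of the bread case's bolt, m: 0 fully in (towards the grip), 0.030 fully out (case +y) at its end stop. Moves with about 1.5 N, stays where left. Starts at 0.004 to 0.020. Its place does not tell if it is caught: the lug it catches on is hidden in the strike and varies by 12 mm. Fully out it is always clear.
- bread_stud (a point): Centre of the upright steel knob of the bread case's bolt: head 16 diameter, 30 high, top 13 above this point, which is 32 above the rim at case point (-111, 80 + slide, 117) mm. Pinch from above or push; it slides along case y.
- bread_bolt: Bolt of the bread case: steel bar 10 x 8 mm along case y, carrying the knob. Origin: on the bar's axis, 80 mm to case -y of the knob's centre and 45 below it.
- empty_case: Fixed wooden case, empty, only a paper liner inside; 200 deep (x), 240 wide (y), 85 high, under a clear lid 6 thick. Either case may be the left one; they differ only in contents. Origin: centre of its underside, on the table. x points from its front (grip and bolt, robot's side) to its back, y to its left (seen from the robot), z up. The lid hinges about the line along y at x = 100, z = 85 mm. Nothing rises over 47 above the rim.
- empty_grip (a point): Wooden tongue 22 wide (y), 14 thick, 52 long, out from the empty lid's front edge. This point: 35 mm out, mid-width, mid-thickness; at case point (-135, -85, 88) mm when shut; turns with the lid, 235 from the hinge. Pinch its sides from above (close along case y); it can pivot between fingers. 
- empty_lid: Lid of the empty case with its grip and, on its front edge at case y -12 to 45, a steel box (strike) 30 deep that hides the bolt's end. Origin: on the hinge line, mid-width; axes as the case's when shut.
- empty_lid_angle (a joint): Lid angle of the empty case, rad: 0 shut, grows as the front rises, stop at 1.35. Weighs 0.33 to 0.6 kg; falls shut when let go. If caught by the bolt it rises about 0.03 rad (7 mm at the grip), then stops hard; else it rises freely.
- empty_slide (a joint): Slide of the empty case's bolt, m: 0 fully in (towards the grip), 0.030 fully out (case +y) at its end stop. Moves with about 1.5 N, stays where left. Starts at 0.004 to 0.020. Its place does not tell if it is caught: the lug it catches on is hidden in the strike and varies by 12 mm. Fully out it is always clear.
- empty_stud (a point): Centre of the upright steel knob of the empty case's bolt: head 16 diameter, 30 high, top 13 above this point, which is 32 above the rim at case point (-111, 80 + slide, 117) mm. Pinch from above or push; it slides along case y.
- empty_bolt: Bolt of the empty case: steel bar 10 x 8 mm along case y, carrying the knob. Origin: on the bar's axis, 80 mm to case -y of the knob's centre and 45 below it.
- jam_jar: Jam jar, 58 diameter, 85 high, between the cases; bystander. Origin: centre of its underside.
- tumbler: Glass tumbler, 68 diameter, 95 high, at the left; bystander. Origin: centre of its underside.
- bowl: White bowl, 100 diameter, 45 high, at the right; bystander. Origin: centre of its underside.

How it is judged (in metres and radians):
On the way:
1. the bread case's lid is tugged by its grip until the bolt stops it (over 1.5 N between bolt and lid) or it comes free (beyond 0.05 rad), the bolt still within 3 mm of its start (distance of bread_stud from where it was at the start of the episode below 0.003 m and contact force between the fingers and bread_lid above 1 N and (contact force between bread_bolt and bread_lid above 1.5 N or value of joint bread_lid_angle above 0.05 rad)), for 0.1 s.
At the end, for the whole second after the job is handed in: the bread case's lid stands open more than 0.8 rad (46 degrees) and still (under 0.08 rad/s), the fingers holding its grip with more than 1 N; the empty case's lid is shut (under 0.02 rad) (value of joint bread_lid_angle above 0.8 rad and velocity of joint bread_lid_angle between -0.08 and 0.08 rad/s and contact force between the fingers and bread_lid above 1 N and value of joint empty_lid_angle below 0.02 rad); the arm keeps its last pose, push and grip.
It fails at once if the lid is wrenched against the bolt (over 50 N between them) (contact force between bread_bolt and bread_lid above 50 N).
It fails at once if the empty case's lid is lifted (over 0.03 rad) or its bolt moved (over 5 mm) (value of joint empty_lid_angle above 0.03 rad or distance of empty_stud from where it was at the start of the episode above 0.005 m).
It fails at once if the jar, tumbler or bowl is shifted by over 20 mm or tipped (distance of any of jam_jar, tumbler, bowl from where it was at the start of the episode above 0.02 m or angle between any of jam_jar, tumbler, bowl's own z axis and vertical above 0.3 rad).
It also fails if it takes over 61 s, if anything falls off the work surface, if the arm or the gripper's body presses on something with over 40 N, if the wrist force passes 120 N, or if a joint passes its speed limit or range.

### The arm

A 6-joint arm with a two-finger parallel gripper is mounted at the origin on the work surface. World frame = base frame: x ahead of the robot, y to its left, z up, the work surface at z = 0. Lengths are in mm, angles in rad, forces in N, time in s.
With the tool pointing down it reaches from about 275 to 1000 mm from the base axis. Payload 8.4 kg.
Tool frame: the origin (TCP) lies between the finger pads; the fingertips stand r.tips_ahead ahead of it and the grasp point (between the pads) lies 6 mm ahead of it (r.tips_ahead is the distance from the TCP to the fingertips, in mm); z points along the fingers, y is the line along which they close (so a half turn about z gives the same grasp; the last joint's range is limited). The gripper opens to 85 mm and grips with 20 to 120 N. Pads are 22 mm wide; open, the fingers measure 114 mm over their backs; the gripper's body (76 mm by 85 mm) begins 54 mm behind the grasp point. The pads swing forward as they close: fully open they stand 13 mm farther back than shut.
Start: joints at [-0.002, 0.353, 1.633, -0, 1.155, -0.002], TCP at [625.002, -0, 229.481] pointing down, gripper open.
Joint ranges: [-2.63, 2.63], [-0.92, 2.1], [0.06, 2.66], [-1.3, 4.44], [0, 2.69], [-3.02, 3.02]. Speed limits (rad/s): [2.22, 2.22, 2.79, 3.14, 3.14, 3.14].

### API

Orientations are given as [roll, pitch, yaw] about the fixed x, y, z axes, in that order (R = Rz(yaw) Ry(pitch) Rx(roll)).
In Python, from rig import r gives the robot as it stands.
- The arm moves only by the tool carry_out, never from a script. Its arguments are lists of equal length, an entry for each row: "delta_pos": the shift along the tool's x, y, z in m, a list of three; "rot": the turn, a rotation vector about the tool's x, y, z in degrees, a list of three. A call has 1 to 8 rows; each row is the pose to reach, as a shift and turn from the pose commanded when the call began, along the tool's axes at that moment; what a row does not reach only later rows make up. A row lasts 1/8 s, in which the tool goes at most 62.5 mm and 10.7 degrees, less where a joint would pass 70% of its speed; a pose out of reach is approached as far as the arm can. A call with a gripper value outside its range is refused whole. "claw" is the finger opening in m, from 0 to 0.0854, set as the call begins (left out, the last holds). The fingers move at their own pace and stop on an object; "grip_force" is the grip in N (left out, the last holds). Time passes only in rows, so rows that repeat a pose let the fingers close. It gives the time, the measured TCP pose, the force, the opening and the grip force at its end, in the units of the state.
- r.sense(): the state, without advancing time (a new reading comes with each control period).
- r.grab_frame(name): name is "scene" or "side" or "wrist"; returns the picture (480x640x3 uint8, blue, green, red); there is no depth.
- r.camera_info(name): a dict with "fx", "fy", "cx", "cy" (pixels), "pose" (4x4, takes a point from camera to world coordinates); the wrist camera has in their place "hand_eye" (4x4, takes a point from camera to tool coordinates, whose origin is the TCP and whose axes are the flange's). Camera axes: x right, y down, z forward; pixel columns grow to the right and rows downward; lengths in mm; the calibration is good to about 2 mm. A picture is of the moment at which its call begins: read the wrist's pose just before it. camera_info takes no time and is no camera call.
- r.sign_off(): hands the job in; it is judged then, once.
Trained networks look in the newest picture that a camera, given by its name, has taken for a name from the list of things; names that differ only in an ending like _2 or _b are one class to them, and where a whole thing is asked for, a point or a joint stands for the part that bears it (a point fixed in the world has none). Each returns a list of dicts, best first, with "p" (0 to 1); they miss things now and then, are a little off and sometimes report something else, mostly with a low value. They report only what shows in the picture. A call takes as long as a camera call.
- r.recognise(thing, camera): "box" ([left, top, right, bottom] in pixels, round what is visible of it).
- r.cut_out(thing, camera): "mask" (480x640 bool, what is visible of it) and "box" ([left, top, right, bottom] in pixels, round what is visible of it).
The state is a dict: "clock": time; "qpos": joint angles; "qvel": joint speeds; "joint_efforts": joint torques, N m; "eef_pos": TCP position; "tcp_rot": TCP orientation; "contact_force": force on the tool from outside, world axes, zero at the start; "wrist_torque": the same for the moment, N m; "opening": opening from 0.0 (shut) to 1.0 (fully open); "grasp_force": force on a finger pad.
Only numpy, scipy, OpenCV 4.12 (cv2) and the standard library are available. Lean on these libraries where they do the work, as an engineer would, in place of code of your own. Each camera call takes 0.05 s, during which the arm holds its last target. There are 200 camera calls.

## Working session

There is one attempt and no reset: what is moved stays moved. The work goes in short steps, Python scripts to look and compute and a tool call to move; the robot and the scene stay as the last step left them, time stands still between calls to the robot, and variables do not carry over. Pictures are saved under pics/ and viewed, at most 10 in all, crops included, and the job is handed in when it is done.

Besides the shell and the picture viewer there is one more tool, called after "Request:" as a command line: name --argument value ..., lists and objects as JSON in quotes. carry_out: Moves the arm, as the interface text tells. Its arguments: {"type":"object","properties":{"delta_pos":{"type":"array","items":{"type":"array","items":{"type":"number"}}},"rot":{"type":"array","items":{"type":"array","items":{"type":"number"}}},"claw":{"type":"number"},"grip_force":{"type":"number"}},"required":["delta_pos","rot"]}

```bash
mkdir -p pics; ls; python3 - <<'E'
from rig import r
import cv2,numpy as np
s=r.sense();print(s['eef_pos'],s['tcp_rot'],r.tips_ahead,s['clock'])
for c in('scene','side'):
    im=r.grab_frame(c);cv2.imwrite(f'pics/{c}0.png',im)
    i=r.camera_info(c);print(c,i['fx'],i['fy'],i['cx'],i['cy'],np.round(i['pose'],4).tolist())
    for t in('bread_case','empty_case','bread_grip','bread_stud','empty_stud','empty_grip','jam_jar'):
        print(t,[(np.round(d['box']).tolist(),round(d['p'],2)) for d in r.recognise(t,c)][:3])
print(np.round(r.camera_info('wrist')['hand_eye'],4).tolist())
E
```

```text
pics
[6.24546457e+02 4.05506082e-03 2.28778342e+02] [-3.14027160e+00 -1.05700267e-05  1.57077551e+00] 25.0 0.0
scene 534.7820252628297 534.7820252628297 321.9645701922101 239.95046905695713 [[-0.4625, 0.7512, -0.471, 1306.6336], [0.8866, 0.3972, -0.237, 359.8965], [0.0091, -0.5272, -0.8497, 1367.9787], [0.0, 0.0, 0.0, 1.0]]
bread_case [([334.0, 210.0, 439.0, 321.0], 0.93), ([200.0, 179.0, 303.0, 284.0], 0.67)]
empty_case [([200.0, 179.0, 300.0, 284.0], 0.62), ([432.0, 233.0, 438.0, 242.0], 0.26)]
bread_grip [([335.0, 211.0, 438.0, 309.0], 0.69)]
bread_stud [([337.0, 212.0, 437.0, 321.0], 0.72), ([429.0, 233.0, 435.0, 244.0], 0.67)]
empty_stud [([431.0, 234.0, 437.0, 244.0], 0.28)]
empty_grip [([196.0, 177.0, 299.0, 266.0], 0.93), ([196.0, 176.0, 300.0, 279.0], 0.37)]
jam_jar [([300.0, 244.0, 322.0, 279.0], 0.72)]
side 511.951075538886 511.951075538886 318.7044475530246 238.92661124452476 [[0.993, -0.0753, 0.0914, 434.9224], [-0.1184, -0.6284, 0.7688, -1221.4925], [-0.0005, -0.7742, -0.6329, 1101.9353], [0.0, 0.0, 0.0, 1.0]]
bread_case [([268.0, 180.0, 350.0, 248.0], 0.59)]
empty_case [([300.0, 250.0, 406.0, 344.0], 0.84)]
bread_grip [([269.0, 182.0, 348.0, 230.0], 0.89), ([304.0, 258.0, 307.0, 278.0], 0.34)]
bread_stud [([271.0, 181.0, 352.0, 232.0], 0.69), ([249.0, 158.0, 266.0, 188.0], 0.57)]
empty_stud [([304.0, 258.0, 310.0, 280.0], 0.42)]
empty_grip [([305.0, 250.0, 403.0, 323.0], 0.71)]
jam_jar [([332.0, 236.0, 350.0, 259.0], 0.63)]
[[0.0002, -0.9562, -0.2927, 74.5237], [1.0, -0.0, 0.0005, -0.6555], [-0.0005, -0.2927, 0.9562, -144.5634], [0.0, 0.0, 0.0, 1.0]]
```

View pics/scene0.png

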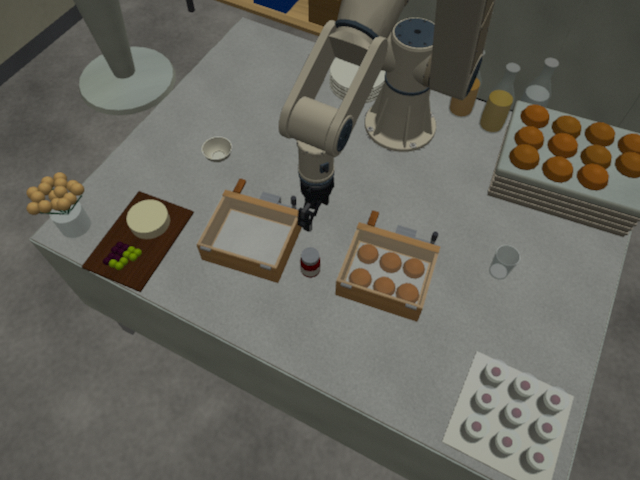

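View pics/side0.png

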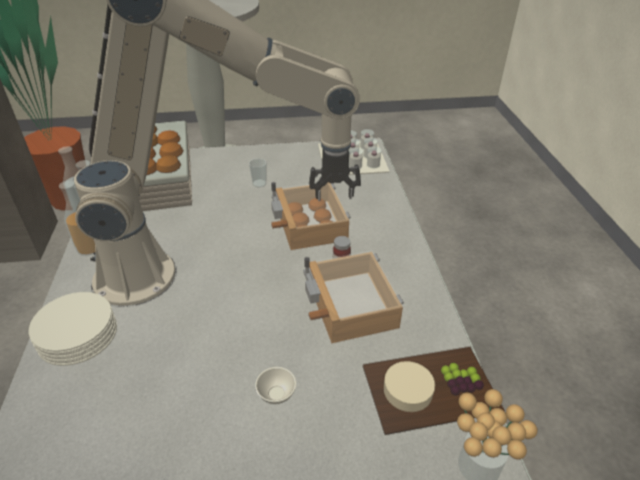

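The bread case is the left one (scene grip ~(374,218), knob ~(433,238); side grip ~(279,225), knob ~(274,187)). I'll zoom in on both.

```bash
python3 - <<'E'
import cv2,numpy as np
a=cv2.imread('pics/scene0.png')[195:325,325:455];b=cv2.imread('pics/side0.png')[165:265,255:355]
f=lambda i,k:cv2.resize(i,None,fx=k,fy=k,interpolation=cv2.INTER_CUBIC)
a=f(a,3);b=f(b,4)
o=np.zeros((400,790,3),np.uint8);o[:390,:390]=a;o[:400,390:]=b
cv2.imwrite('pics/z0.png',o)
E
```

```text
(no output)
```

View pics/z0.png

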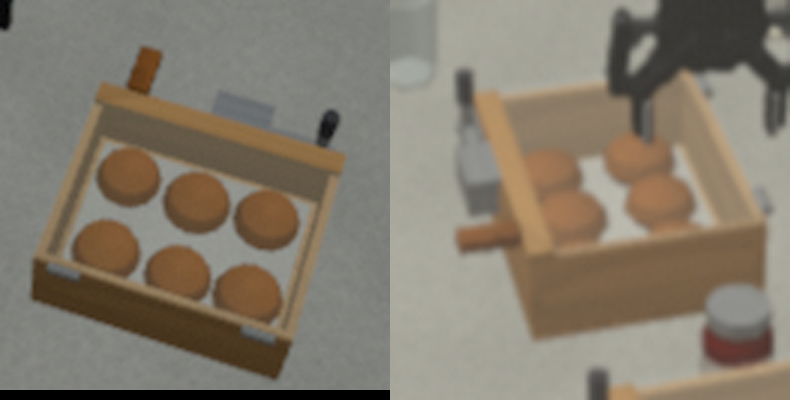

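```bash
cat > h.py <<'E'
from rig import r
import numpy as np
from scipy.optimize import least_squares
from scipy.spatial.transform import Rotation as R
def proj(c,P,T=None):
    i=r.camera_info(c);M=i['pose'] if T is None else T@i['hand_eye']
    M=np.linalg.inv(M);q=M[:3,:3]@P+M[:3,3]
    return np.array([i['fx']*q[0]/q[2]+i['cx'],i['fy']*q[1]/q[2]+i['cy']])
def w(p,P):
    c,s=np.cos(p[2]),np.sin(p[2]);return np.array([p[0]+c*P[0]-s*P[1],p[1]+s*P[0]+c*P[1],P[2]])
def tool():
    s=r.sense();T=np.eye(4);T[:3,:3]=R.from_euler('xyz',s['tcp_rot']).as_matrix();T[:3,3]=s['eef_pos'];return T
E
python3 - <<'E'
from h import *
o=[('scene',(-100,-120,85),(358.7,223.7)),('scene',(-100,120,85),(439.7,247.7)),('scene',(100,-120,85),(336.7,281)),('scene',(100,120,85),(418.7,307.7)),
('scene',(100,-120,0),(336,295)),('scene',(100,120,0),(417.3,321)),('scene',(-135,-85,95),(374.3,216)),
('side',(-100,120,85),(277,188.75)),('side',(-100,-120,85),(290.2,228)),('side',(100,-120,85),(348.75,221.25)),('side',(100,120,85),(329.5,183)),
('side',(-100,-120,0),(291.25,249.5)),('side',(100,-120,0),(348,239.5)),('side',(-152,-85,88),(272,225)),
('scene','k',(435,234.5)),('side','k',(273.75,184))]
def f(p):return np.concatenate([proj(c,w(p,(-111,80+p[3],128) if P=='k' else P))-u for c,P,u in o])
s=least_squares(f,[650,150,0,10],x_scale=[10,10,.05,5],loss='soft_l1');print(s.x,s.cost);print(np.round(s.fun.reshape(-1,2),1).tolist())
p=s.x
print('grip',w(p,(-135,-85,88)),'knob',w(p,(-111,80+p[3],117)))
E
```

```text
[5.78481767e+02 2.01926866e+02 1.32734989e-01 1.38201780e+01] 10.159321700382113
[[0.1, -0.5], [0.6, 0.2], [-0.6, 0.1], [4.0, 1.6], [-0.9, 0.0], [0.2, 1.2], [0.0, -0.7], [-1.1, 0.8], [-0.3, 2.0], [0.8, -0.7], [0.6, -1.1], [-0.5, 0.7], [0.6, 1.1], [-0.2, 0.3], [0.0, -0.7], [-0.2, -0.3]]
grip [455.91864884  99.80790506  88.        ] knob [456.04147859 280.2314096  117.        ]
```

Request:
carry_out --delta_pos '[[0.012,-0.021,0.005],[0.025,-0.042,0.01],[0.037,-0.063,0.015],[0.05,-0.085,0.02],[0.062,-0.106,0.024],[0.075,-0.127,0.029],[0.088,-0.148,0.034],[0.1,-0.169,0.039]]' --rot '[[0,0,10.3],[0,0,20.6],[0,0,30.9],[0,0,41.2],[0,0,51.5],[0,0,61.8],[0,0,72.1],[0,0,82.4]]' --claw 0.06 --grip_force 40

```text
clock: 1.8
eef_pos: [455.4, 100.4, 190.5]
tcp_rot: [-3.142, -0.0, 0.127]
contact_force: [-0.3, 0.1, 0.6]
opening: 0.701
grasp_force: 0.0
```

```bash
python3 - <<'E'
from h import *
import cv2
T=tool();im=r.grab_frame('wrist');s=r.sense();print(s['clock'],s['eef_pos'],s['tcp_rot'],s['contact_force'],s['opening'])
np.save('T1.npy',T)
p=[578.5,201.9,.1327,13.8]
for P in[(-135,-85,95),(-135,-85,88),(-152,-96,95),(-152,-74,95),(-100,-96,95),(-100,-74,95),(-100,-120,85)]:
    u=proj('wrist',w(p,P),T);print(P,u)
    cv2.circle(im,tuple(int(v) for v in u),3,(0,255,0),1)
cv2.imwrite('pics/w1.png',im)
E
```

```text
1.85 [452.3623235  100.99735971 189.54338592] [-3.14106785e+00  3.01634870e-03  1.16256985e-01] [-2.19916421 -0.23093241 -1.21441992] 0.7024129061267224
(-135, -85, 95) [323.18006093 242.71995855]
(-135, -85, 88) [323.16167025 240.09201614]
(-152, -96, 95) [337.49258209 263.62264366]
(-152, -74, 95) [309.09739373 263.77688868]
(-100, -96, 95) [338.02520238 196.714838  ]
(-100, -74, 95) [307.83968426 196.89062922]
(-100, -120, 85) [369.11423315 194.4225206 ]
```

View pics/w1.png

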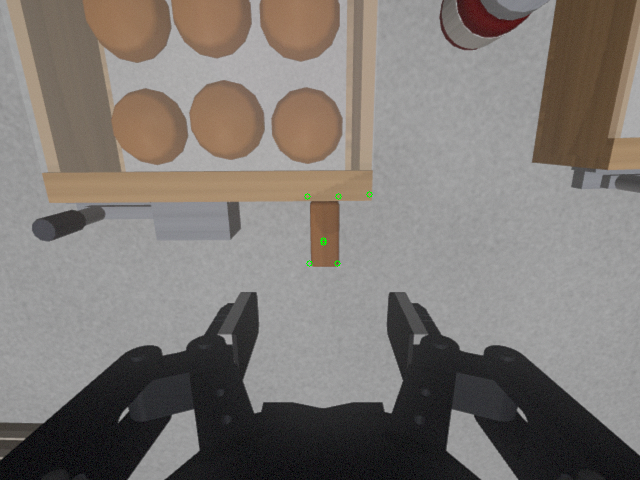

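The wrist view shows the grip at columns 310–339, tip at row 266, close to the prediction (~2 mm off in x). I'll let the arm settle and refine with the wrist picture.

Request:
carry_out --delta_pos '[[0,0,0],[0,0,0]]' --rot '[[0,0,0],[0,0,0]]'

```text
clock: 2.1
eef_pos: [457.1, 99.9, 190.9]
tcp_rot: [3.142, -0.001, 0.135]
contact_force: [1.0, 0.1, -0.3]
opening: 0.702
grasp_force: 0.0
```

```bash
python3 - <<'E'
from h import *
import cv2
T=tool();im=r.grab_frame('wrist');s=r.sense();print(s['clock'],s['eef_pos'],s['tcp_rot'],s['contact_force'])
p=[578.5,201.9,.1327,13.8]
for P in[(-152,-96,95),(-152,-74,95),(-100,-120,85),(-100,120,85),(-111,93.8,130)]:
    u=proj('wrist',w(p,P),T);print(P,u)
for t in('bread_grip','bread_stud'):print(t,[(np.round(d['box']).tolist(),round(d['p'],2)) for d in r.recognise(t,'wrist')][:3])
cv2.imwrite('pics/w2.png',im)
g=cv2.cvtColor(im,cv2.COLOR_BGR2HSV)
m=((g[...,0]<15)&(g[...,1]>120)); sub=m[205:290,295:355]; ys,xs=np.nonzero(sub);print(np.percentile(xs,[1,50,99])+295,np.percentile(ys,[1,99])+205)
print(im[190:215:2,360].tolist())
E
```

```text
2.15 [457.03753038  99.78918046 190.82439921] [ 3.14153703e+00 -1.03474462e-03  1.34646701e-01] [-0.04661756  0.18678332  0.13148165]
(-152, -96, 95) [336.25955175 265.60001426]
(-152, -74, 95) [307.96357095 265.52197228]
(-100, -120, 85) [368.31575653 196.97767149]
(-100, 120, 85) [ 52.61957615 196.05520141]
(-111, 93.8, 130) [ 42.69200102 224.36615889]
bread_grip [([1.0, 0.0, 382.0, 270.0], 0.68)]
bread_stud [([34.0, 208.0, 152.0, 240.0], 0.78), ([600.0, 0.0, 639.0, 174.0], 0.51)]
[310. 320. 336.] [205.11 265.  ]
[[103, 134, 159], [108, 135, 161], [104, 135, 162], [108, 136, 162], [105, 133, 161], [102, 134, 160], [108, 137, 161], [156, 156, 158], [156, 156, 156], [153, 153, 153], [153, 152, 153], [153, 151, 152], [153, 153, 154]]
```

Request:
carry_out --delta_pos '[[-0.001,0,0.03],[-0.001,0,0.06],[-0.001,0,0.085],[-0.001,0,0.097],[-0.001,0,0.097]]' --rot '[[0,0,0],[0,0,0],[0,0,0],[0,0,0],[0,0,0]]'

```text
clock: 2.88
eef_pos: [454.9, 99.7, 93.1]
tcp_rot: [3.141, 0.001, 0.133]
contact_force: [0.1, -0.2, -0.1]
opening: 0.704
grasp_force: 0.0
```

Request:
carry_out --delta_pos '[[0,0,0],[0,0,0],[0,0,0],[0,0,0],[0,0,0],[0,0,0]]' --rot '[[0,0,0],[0,0,0],[0,0,0],[0,0,0],[0,0,0],[0,0,0]]' --claw 0.0 --grip_force 40

```text
clock: 3.62
eef_pos: [455.0, 99.9, 93.5]
tcp_rot: [3.142, 0.0, 0.133]
contact_force: [-0.1, -0.3, -0.3]
opening: 0.003
grasp_force: 0.0
```

The fingers closed on nothing, so I'll look.

```bash
python3 - <<'E'
from h import *
import cv2
im=r.grab_frame('wrist');b=r.grab_frame('side')[165:265,235:355];a=r.grab_frame('scene')[150:300,300:460]
T=tool();p=[578.5,201.9,.1327,13.8]
for P in[(-135,-85,88),(-152,-96,95),(-152,-74,95),(-100,-120,85)]:print(proj('wrist',w(p,P),T))
f=lambda i,k:cv2.resize(i,k,interpolation=cv2.INTER_CUBIC)
o=np.zeros((580,800,3),np.uint8);o[:300,:400]=f(im,(400,300));o[:300,400:]=f(b,(400,300)) if 0 else f(b,(400,300));o[300:,:300]=f(a,(300,280))
o[300:,310:750]=f(im[120:320,200:480],(440,280))
cv2.imwrite('pics/c1.png',o);s=r.sense();print(s['grasp_force'],s['opening'],s['eef_pos'])
E
```

```text
[322.64411962 294.70532417]
[344.92495603 332.33857701]
[300.35968351 332.33221906]
[396.10328626 225.08719298]
0.0 -0.00442395342145035 [455.01160969  99.8737713   93.46153923]
```

View pics/c1.png

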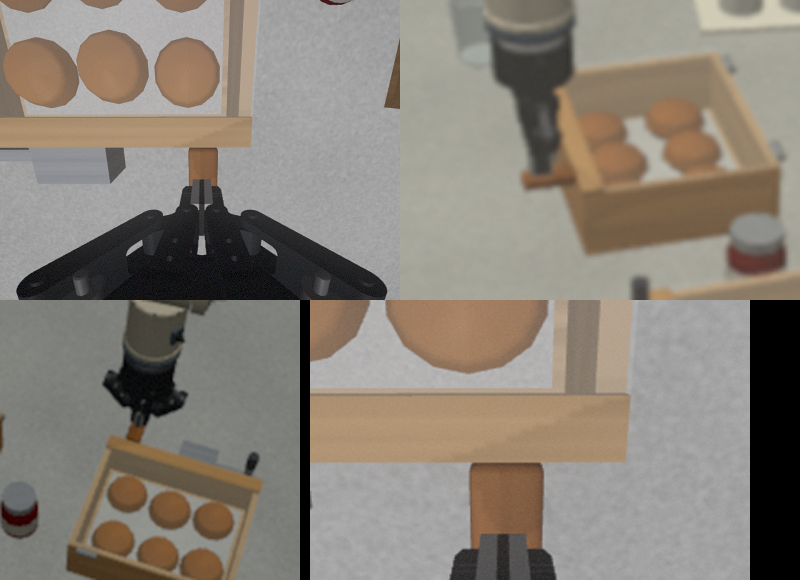

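```bash
python3 - <<'E'
from h import *
T=tool()
for q in[(0,0,25),(11,0,25),(-11,0,25),(0,0,6),(0,0,-10)]:
    P=(T@np.r_[q,1])[:3];print(q,P.round(),[proj(c,P,T if c=='wrist' else None).round(1).tolist() for c in('wrist','side','scene')])
p=[578.5,201.9,.1327,13.8]
for q in[(-135,-85,88),(-135,-85,95),(-152,-85,95),(-152,-85,81),(-100,-85,95)]:print(q,[proj(c,w(p,q),T if c=='wrist' else None).round(1).tolist() for c in('wrist','side','scene')])
import cv2
im=r.grab_frame('wrist');b=r.grab_frame('side')[190:250,250:310];a=r.grab_frame('scene')[190:250,340:400]
o=np.zeros((580,800,3),np.uint8);o[:390,:390]=cv2.resize(b,(390,390),interpolation=2);o[:390,400:790]=cv2.resize(a,(390,390),interpolation=2)
cv2.imwrite('pics/c2.png',o)
E
```

```text
(0, 0, 25) [455. 100.  68.] [[322.2, 280.6], [277.0, 229.2], [373.7, 220.2]]
(11, 0, 25) [466. 101.  68.] [[322.2, 262.0], [280.4, 228.7], [372.6, 223.1]]
(-11, 0, 25) [444.  98.  68.] [[322.2, 298.5], [273.7, 229.7], [374.8, 217.3]]
(0, 0, 6) [455. 100.  87.] [[322.2, 295.9], [276.7, 224.6], [374.3, 216.5]]
(0, 0, -10) [455. 100. 103.] [[322.2, 311.6], [276.5, 220.7], [374.8, 213.4]]
(-135, -85, 88) [[322.6, 294.7], [277.0, 224.5], [374.1, 216.6]]
(-135, -85, 95) [[322.7, 301.2], [276.9, 222.8], [374.3, 215.3]]
(-152, -85, 95) [[322.6, 332.3], [271.7, 223.6], [376.0, 210.7]]
(-152, -85, 81) [[322.6, 317.9], [272.0, 227.0], [375.6, 213.5]]
(-100, -85, 95) [[322.7, 230.5], [287.5, 221.1], [370.7, 224.8]]
```

View pics/c2.png

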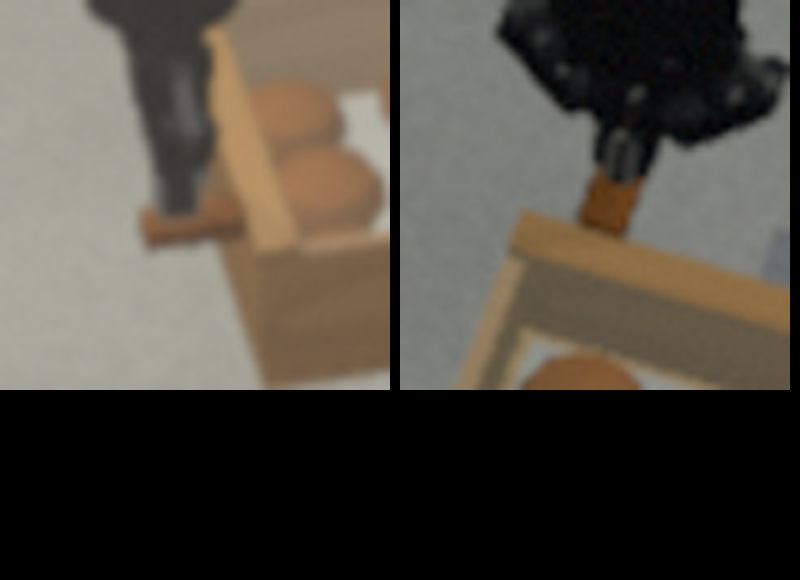

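Side view (tips at ~(277,223)) shows the shut fingertips resting just above the tongue: tips sit higher than assumed. I'll open, go 15 mm lower, and close again.

Request:
carry_out --delta_pos '[[0,0,-0.006],[0,0,-0.006],[0,0,-0.006],[0,0,-0.006],[0.001,0,0.009],[0.001,0,0.018],[0.001,0,0.018]]' --rot '[[0,0,0],[0,0,0],[0,0,0],[0,0,0],[0,0,0],[0,0,0],[0,0,0]]' --claw 0.05

```text
clock: 4.8
eef_pos: [455.1, 99.8, 74.3]
tcp_rot: [3.141, 0.002, 0.133]
contact_force: [0.7, 0.5, -0.4]
opening: 0.587
grasp_force: 0.0
```

Request:
carry_out --delta_pos '[[0,0,0],[0,0,0],[0,0,0],[0,0,0],[0,0,0]]' --rot '[[0,0,0],[0,0,0],[0,0,0],[0,0,0],[0,0,0]]' --claw 0.0

```text
clock: 5.42
eef_pos: [456.2, 99.1, 75.8]
tcp_rot: [3.14, -0.0, 0.133]
contact_force: [0.7, -8.1, 1.1]
opening: 0.245
grasp_force: 40.7
```

```bash
python3 - <<'E'
from h import *
import cv2
print(r.camera_info('wrist')['fx'])
im=r.grab_frame('wrist')[160:420,160:480];b=r.grab_frame('side')[190:250,250:310]
o=np.zeros((400,800,3),np.uint8);o[:390,:390]=cv2.resize(b,(390,390),interpolation=2);o[:325,400:800]=cv2.resize(im,(400,325))
cv2.imwrite('pics/c3.png',o)
E
```

```text
330.4453430738983
```

Request:
carry_out --delta_pos '[[0,0.001,-0.001],[0,0.001,-0.002],[0,0.001,-0.003],[0,0.001,-0.004],[0,0.001,-0.005],[0,0.001,-0.005]]' --rot '[[0,0,0],[0,0,0],[0,0,0],[0,0,0],[0,0,0],[0,0,0]]'

```text
clock: 6.28
eef_pos: [456.4, 99.0, 80.6]
tcp_rot: [3.142, -0.0, 0.133]
contact_force: [3.2, -0.8, -4.2]
opening: 0.246
grasp_force: 40.2
```

Request:
carry_out --delta_pos '[[0,0,-0.001],[0,0,-0.002],[0,0,-0.002]]' --rot '[[0,0,0],[0,0,0],[0,0,0]]'

```text
clock: 6.65
eef_pos: [456.5, 99.1, 82.7]
tcp_rot: [-3.142, -0.001, 0.133]
contact_force: [5.3, -0.9, -3.3]
opening: 0.25
grasp_force: 40.2
```

Request:
carry_out --delta_pos '[[0,0,-0.001],[0,0,-0.001]]' --rot '[[0,0,0],[0,0,0]]'

```text
clock: 6.9
eef_pos: [456.6, 99.1, 83.6]
tcp_rot: [-3.142, -0.001, 0.133]
contact_force: [5.4, -1.2, -4.1]
opening: 0.247
grasp_force: 40.2
```

Request:
carry_out --delta_pos '[[0,0,-0.001],[0,0,-0.001]]' --rot '[[0,0,0],[0,0,0]]'

```text
clock: 7.15
eef_pos: [456.6, 99.1, 84.7]
tcp_rot: [-3.142, -0.001, 0.133]
contact_force: [5.3, -1.5, -3.6]
opening: 0.244
grasp_force: 40.2
```

Request:
carry_out --delta_pos '[[0,0,-0.001],[0,0,-0.001]]' --rot '[[0,0,0],[0,0,0]]'

```text
clock: 7.4
eef_pos: [456.7, 99.1, 85.7]
tcp_rot: [-3.142, -0.001, 0.133]
contact_force: [4.9, -1.8, -3.6]
opening: 0.245
grasp_force: 40.1
```

Request:
carry_out --delta_pos '[[0,0,-0.001],[0,0,-0.001]]' --rot '[[0,0,0],[0,0,0]]'

```text
clock: 7.65
eef_pos: [456.8, 99.1, 86.7]
tcp_rot: [-3.142, -0.001, 0.133]
contact_force: [6.3, -1.0, -3.9]
opening: 0.25
grasp_force: 40.1
```

```bash
python3 - <<'E'
from h import *
import cv2
c3=cv2.imread('pics/c3.png')
im=r.grab_frame('wrist')[160:420,160:480];b=r.grab_frame('side')[190:250,250:310]
o=np.zeros((600,600,3),np.uint8);o[:300,:300]=cv2.resize(c3[:390,:390],(300,300));o[300:,:300]=cv2.resize(b,(300,300),interpolation=2)
o[:244,300:]=cv2.resize(c3[:325,400:],(300,244));o[300:544,300:]=cv2.resize(im,(300,244))
cv2.imwrite('pics/c4.png',o)
E
```

```text
(no output)
```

View pics/c4.png

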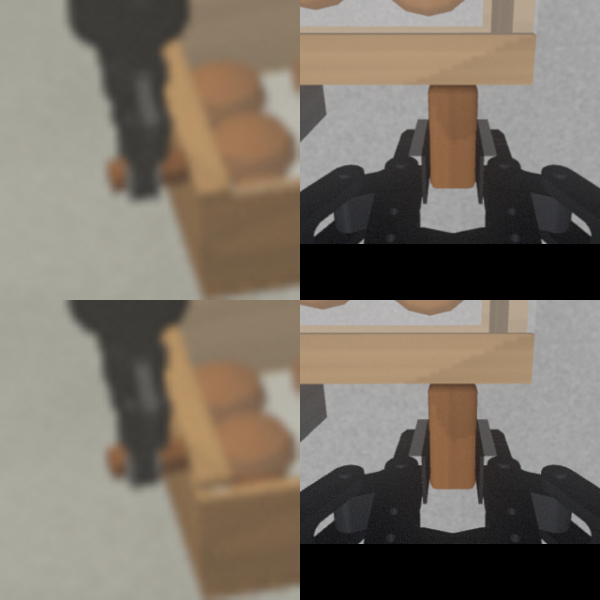

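Tongue rides with the fingers, and the pull stays at lid weight (~3.7 N) past 7 mm, so the lid seems free; I'll continue gently past 0.05 rad.

Request:
carry_out --delta_pos '[[0,0,-0.001],[0,0,-0.002],[0.001,0,-0.003],[0.001,0,-0.004],[0.001,0,-0.005],[0.001,0,-0.005]]' --rot '[[0,0,0],[0,0,0],[0,0,0],[0,0,0],[0,0,0],[0,0,0]]'

```text
clock: 8.5
eef_pos: [457.2, 99.1, 91.6]
tcp_rot: [-3.142, -0.0, 0.133]
contact_force: [4.4, -0.4, -3.0]
opening: 0.247
grasp_force: 40.0
```

The lid has passed 0.068 rad without being caught, so it is free and I'll raise it along the hinge arc.

Request:
carry_out --delta_pos '[[0.001,0,-0.014],[0.004,0,-0.029],[0.007,0,-0.043],[0.011,0,-0.057]]' --rot '[[0,0,0],[0,0,0],[0,0,0],[0,0,0]]'

```text
clock: 9.0
eef_pos: [469.2, 100.8, 149.1]
tcp_rot: [-3.142, -0.002, 0.133]
contact_force: [8.6, 1.0, -7.9]
opening: 0.246
grasp_force: 39.4
```

Request:
carry_out --delta_pos '[[0.005,0,-0.014],[0.011,0,-0.027],[0.0175,0,-0.04],[0.025,0,-0.053],[0.033,0,-0.065],[0.042,0,-0.0765]]' --rot '[[0,0,0],[0,0,0],[0,0,0],[0,0,0],[0,0,0],[0,0,0]]'

```text
clock: 9.75
eef_pos: [510.0, 106.2, 224.7]
tcp_rot: [-3.142, -0.0, 0.133]
contact_force: [8.8, 0.4, -12.6]
opening: 0.248
grasp_force: 39.8
```

Request:
carry_out --delta_pos '[[0.0105,0,-0.0105],[0.021,0,-0.021],[0.032,0,-0.0305],[0.044,0,-0.0395],[0.056,0,-0.0475],[0.069,0,-0.055],[0.069,0,-0.055]]' --rot '[[0,0,0],[0,0,0],[0,0,0],[0,0,0],[0,0,0],[0,0,0],[0,0,0]]'

```text
clock: 10.62
eef_pos: [579.1, 115.5, 280.5]
tcp_rot: [-3.141, -0.001, 0.133]
contact_force: [1.4, 0.9, -6.0]
opening: 0.247
grasp_force: 41.2
```

Request:
carry_out --delta_pos '[[0,0,0],[0,0,0],[0,0,0],[0,0,0]]' --rot '[[0,0,0],[0,0,0],[0,0,0],[0,0,0]]'

```text
clock: 11.12
eef_pos: [578.0, 115.3, 279.9]
tcp_rot: [-3.141, -0.0, 0.133]
contact_force: [3.2, 1.5, -9.7]
opening: 0.245
grasp_force: 40.8
```

```bash
python3 - <<'E'
from h import *
import cv2
s=r.sense();print(s['eef_pos'],s['contact_force'],s['grasp_force'],s['clock'])
im=r.grab_frame('wrist');b=r.grab_frame('side')[110:270,220:380]
o=np.zeros((400,800,3),np.uint8);o[:,:400]=cv2.resize(b,(400,400),interpolation=2);o[:300,400:]=cv2.resize(im,(400,300))
cv2.imwrite('pics/c5.png',o)
E
```

```text
[578.00897675 115.34746544 279.89701722] [ 3.22484314  1.4835354  -9.74607993] 40.820462107658386 11.125
```

View pics/c5.png

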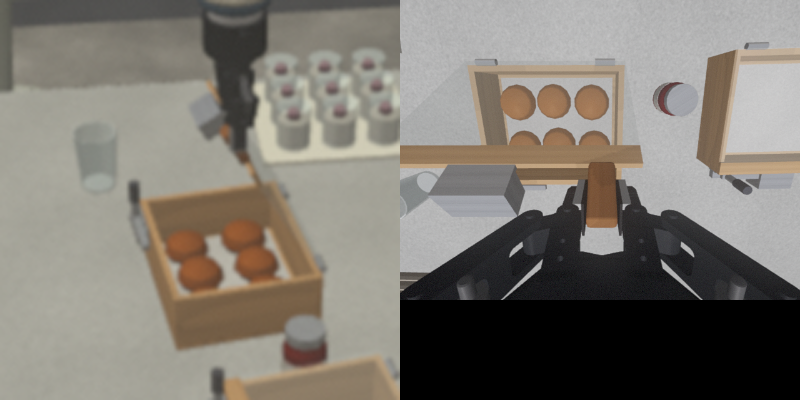

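The side view shows the lid raised high, with the strike at about (207,108), the knob still in place at (133,190), and the fingers on the tongue. The wrist view confirms the tongue is pinched at about (600,190). The lid stands at about 1.05 rad and is still, so I'm handing in.

```bash
python3 -c "
from rig import r
print(r.sign_off())"
```

```text
the job is handed in; nothing more can be done
None
```

I tugged the bread case's lid by its grip and it came up freely, so I left the bolt alone, raised the lid to about 1.05 rad (60°, my estimate from the arm's position) and handed in at about 11 s, still gripping it with about 40 N; sign-off returned no verdict.

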